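# Crack the stuck lid of a damp box and hold it ajar

### The arm

A 6-joint arm with a two-finger parallel gripper is mounted at the origin on the work surface. World frame = base frame: x ahead of the robot, y to its left, z up, the work surface at z = 0. Lengths are in mm, angles in rad, forces in N, time in s.
With the tool pointing down it reaches from about 275 to 1000 mm from the base axis. Payload 8.4 kg.
Tool frame: the origin (TCP) lies on the centre line of the jaws, within the pads' length; the fingertips stand r.tip_reach ahead of it and the grasp point (between the pads) lies 11 mm behind it (r.tip_reach is the distance from the TCP to the fingertips, in mm); z points along the fingers, y is the line along which they close (so a half turn about z gives the same grasp; the last joint's range is limited). The gripper opens to 85 mm and grips with 20 to 120 N. Pads are 22 mm wide; open, the fingers measure 114 mm over their backs; the gripper's body (76 mm by 85 mm) begins 54 mm behind the grasp point. The pads swing forward as they close: fully open they stand 13 mm farther back than shut.
Start: joints at [1.279, 0.353, 1.633, -0, 1.155, -0.002], TCP at [178.599, 598.941, 239.281] pointing down, gripper open.
Joint ranges: [-2.63, 2.63], [-0.92, 2.1], [0.06, 2.66], [-1.3, 4.44], [0, 2.69], [-3.02, 3.02]. Speed limits (rad/s): [2.22, 2.22, 2.79, 3.14, 3.14, 3.14].

### API

Orientations are given as [roll, pitch, yaw] about the fixed x, y, z axes, in that order (R = Rz(yaw) Ry(pitch) Rx(roll)).
In Python, from rig import r gives the robot as it stands.
- The arm moves only by the tool carry_out, never from a script. Its argument "targets" is a list of rows, each an object with "dp": the shift along the tool's x, y, z in mm, a list of three; "yaw": the turn about the tool's z in degrees. A call has 1 to 12 rows; each row is the pose to reach, as a shift and turn from the pose commanded when the call began, along the tool's axes at that moment; what a row does not reach only later rows make up. A row lasts 1/8 s, in which the tool goes at most 62.5 mm and 10.7 degrees, less where a joint would pass 70% of its speed; a pose out of reach is approached as far as the arm can. A call with a gripper value outside its range is refused whole. "fingers" is the opening, from -1 (shut) to 1 (fully open), so that 0 is half open, set as the call begins (left out, the last holds). The fingers move at their own pace and stop on an object; "grip_force" is the grip in N (left out, the last holds). Time passes only in rows, so rows that repeat a pose let the fingers close. It gives the time, the measured TCP pose, the force, the opening and the grip force at its end, in the units of the state.
- r.sense(): the state, without advancing time (a new reading comes with each control period).
- r.grab_frame(name): name is "scene" or "top" or "wrist"; returns the picture (384x512x3 uint8, red, green, blue); there is no depth.
- r.get_calibration(name): a dict with "fx", "fy", "cx", "cy" (pixels), "rvec" (rotation vector, rad) and "tvec" (3), from world to camera coordinates, as OpenCV has them. Camera axes: x right, y down, z forward; pixel columns grow to the right and rows downward; lengths in mm; the calibration is good to about 2 mm. A picture is of the moment at which its call begins: read the wrist's pose just before it. get_calibration takes no time and is no camera call; for the wrist camera it gives the pose at the moment of the call.
- r.sign_off(): hands the job in; it is judged then, once.
The state is a dict: "clock": time; "qpos": joint angles; "qvel": joint speeds; "joint_efforts": joint torques, N m; "eef_pos": TCP position; "tcp_rot": TCP orientation; "contact_force": force on the tool from outside, world axes, zero at the start; "wrist_torque": the same for the moment, N m; "opening": opening from 0.0 (shut) to 1.0 (fully open); "grasp_force": force on a finger pad.
Only numpy, scipy, OpenCV 4.12 (cv2) and the standard library are available. Lean on these libraries where they do the work, as an engineer would, in place of code of your own. Each camera call takes 0.05 s, during which the arm holds its last target. There are 200 camera calls.

### The job

The pots in the damp box should start to dry slowly. Take the kiln prop that weighs down the lid and lay it, without dropping it, on its side in the middle of the round wooden bat; then pull the stuck lid up by its handle until the seal gives, without letting it fly open past 6 cm, and finish while holding it by the handle, still, with its front edge about 3 cm above the rim of the box. Leave the bowl, the mug and the jar alone.

Things in the scene. Friction and masses are not known exactly. Their poses are not given: they have to be found in the camera images.
- box: Damp box, fixed to the table: an open grey plastic box, 240 mm (its x) by 260 mm (its y) by 110 mm high, with unfired pots inside, closed by a white lid. Origin at the centre of its underside; its own -x side is the front (towards the robot, turned by up to about 17 degrees), its +x side carries the hinge.
- prop_center (a point): Centre of the kiln prop, a loose square brown block of fired clay, 40 x 40 x 110 mm, about 0.25 to 0.45 kg, lying on the lid behind the handle with its long axis (its own y) roughly along the handle bar. The lid's top is 120 mm above the table, so the centre starts at 140 mm.
- bat_top (a point): Centre of the top face of the bat, a round wooden disc of 220 mm diameter, 20 mm thick, fixed on the table; the point is 20 mm above the table.
- lid_handle (a point): Middle of the lid's handle bar: a round steel bar of 12 mm diameter and 90 mm long, along the box's y, carried at both ends by 12 mm uprights. Closed, it lies 95 mm in front of the box's centre (box x = -0.095, y = 0), 152 mm above the table and 32 mm above the lid's top. The point's axes turn with the lid.
- lid_hinge (a point): Middle of the lid's hinge line (which runs along the box's y): box x = +0.120, 110 mm above the table. The handle bar's centre lies 215 mm in front of it and 42 mm above it when closed.
- lid_front (a point): Middle of the underside of the lid's front edge, 245 mm in front of the hinge. Closed, it is level with the rim, 110 mm above the table.
- lid (a joint): Opening angle of the white plastic lid (rad), 0 closed, growing as it opens; the lid is 250 x 272 x 10 mm, about 0.35 kg. The front edge is 30 mm above the rim at 0.123 rad. A sticky seal at the front edge holds it shut: an upward pull at the handle of roughly 12 to 17 N is needed to break it, the pull then falls suddenly, and past about 10 mm of opening only some 2 to 4 N of weight remains. Let go, the lid drops back on to the seal, no more than about 10 mm ajar.
- bowl: Bystander: clay bowl, 100 mm across, 60 mm high, beyond the work; origin under its centre.
- mug: Bystander: blue mug, 80 mm across, 90 mm high, at the left; origin under its centre.
- jar: Bystander: lidded clay jar, 80 mm across, 100 mm high, at the right; origin under its centre.
Mind the look-alikes: they are no part of the job. What is shaped like the part that bears prop_center but red is not meant.

How it is judged:
By the outcome, as a careful person would: the job done as asked, in the order asked, and still so for the second after the job is handed in, while the arm keeps its last pose, push and grip.
It also fails if it takes over 50 s, if anything falls off the work surface, if the arm or the gripper's body presses on something with over 40 N, if the wrist force passes 120 N, or if a joint passes its speed limit or range.

## Working session

There is one attempt and no reset: what is moved stays moved. The work goes in short steps, Python scripts to look and compute and a tool call to move; the robot and the scene stay as the last step left them, time stands still between calls to the robot, and variables do not carry over. Pictures are saved under pics/ and viewed, at most 10 in all, crops included, and the job is handed in when it is done.

Besides the shell and the picture viewer there is one more tool, called after "Request:" as name(argument=value, ...), one argument or row to a line, values as JSON. carry_out: Moves the arm, as the interface text tells. Its arguments: {"type":"object","properties":{"targets":{"type":"array","items":{"type":"object","properties":{"dp":{"type":"array","items":{"type":"number"}},"yaw":{"type":"number"}}}},"fingers":{"type":"number"},"grip_force":{"type":"number"}},"required":["targets"]}

```bash
ls; mkdir -p pics; python3 - <<'E'
from rig import r
import cv2,numpy as np
s=r.sense(); print(s['clock'],s['eef_pos'],s['tcp_rot'],s['opening'],r.tip_reach)
a=[cv2.cvtColor(r.grab_frame(n),cv2.COLOR_RGB2BGR) for n in('scene','top')]
for n,i in zip(('scene','top'),a): cv2.imwrite(f'pics/{n}0.png',i)
for n in('scene','top'): print(n,r.get_calibration(n))
E
```

```text
pics
0.0 [178.44746307 598.49005177 238.5240434 ] [-3.14013383e+00 -4.27722293e-05  2.85175389e+00] 0.996430674700056 8.0
scene {'fx': 422.9586433608309, 'fy': 422.9586433608309, 'cx': 252.88304922923618, 'cy': 182.64214949514073, 'rvec': array([ 1.75488096,  1.36411573, -0.72976308]), 'tvec': array([-151.27796328, -220.44460798, 2179.83537529])}
top {'fx': 350.2027494353584, 'fy': 350.2027494353584, 'cx': 258.78015751245954, 'cy': 193.54373384239344, 'rvec': array([ 2.21297792, -2.15287291,  0.05643361]), 'tvec': array([  -6.75323489,  597.70201223, 1158.63445664])}
```

View pics/top0.png

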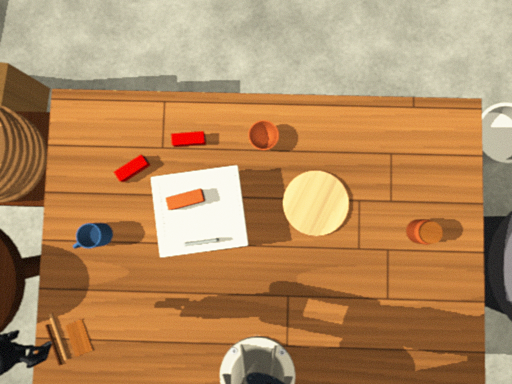

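View pics/scene0.png

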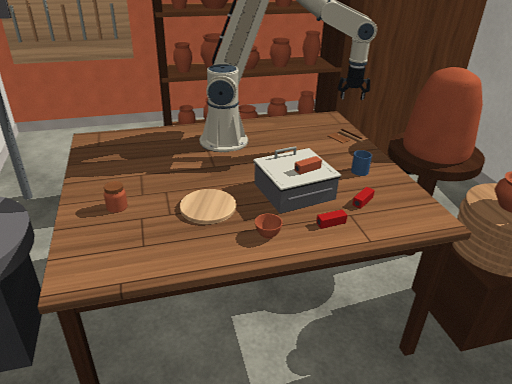

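The top view shows the white lid around (200,210), the brown prop at (185,200), the handle at (208,241), the bat at (316,203), and red look-alikes at (188,139) and (131,168). The scene view agrees with this.

```bash
cat > h.py <<'E'
import cv2,numpy as np
from rig import r
def ray(c,px,z):
    K=np.array([[c['fx'],0,c['cx']],[0,c['fy'],c['cy']],[0,0,1]])
    R=cv2.Rodrigues(c['rvec'])[0]; o=-R.T@c['tvec']
    d=R.T@np.linalg.inv(K)@np.array([px[0],px[1],1.]); return o+d*(z-o[2])/d[2]
def blob(m,roi=None):
    m=m.astype(np.uint8)
    if roi:
        k=np.zeros_like(m); x0,y0,x1,y1=roi; k[y0:y1,x0:x1]=1; m=m*k
    cs=cv2.findContours(m,cv2.RETR_EXTERNAL,cv2.CHAIN_APPROX_NONE)[0]
    return max(cs,key=cv2.contourArea)
def wr(rect,c,z):
    P=np.array([ray(c,p,z)[:2] for p in cv2.boxPoints(rect)]); e=P[1]-P[0],P[2]-P[1]
    l=max(e,key=np.linalg.norm); return P.mean(0).round(1),[round(float(np.linalg.norm(v)),1) for v in e],round(float(np.degrees(np.arctan2(l[1],l[0]))%180),1)
E
python3 - <<'E'
from h import *
c=r.get_calibration('top'); i=cv2.imread('pics/top0.png'); h=cv2.cvtColor(i,cv2.COLOR_BGR2HSV)
H,S,V=cv2.split(h)
print('prop px',h[200,185],'wood',h[270,200],'bat',h[203,316],'red',h[139,188],'lid',h[180,200],'handle',h[241,208])
lid=blob((S<60)&(V>170),(140,155,260,270)); print('lid',wr(cv2.minAreaRect(lid),c,120), cv2.minAreaRect(lid))
hl=cv2.convexHull(lid); m=np.zeros_like(H); cv2.fillPoly(m,[hl],1); m=cv2.erode(m,np.ones((5,5)))
p=blob((m>0)&(S>110)); print('prop',wr(cv2.minAreaRect(p),c,160),cv2.minAreaRect(p))
g=blob((m>0)&(S<110)&(V<200),(180,228,236,250)); print('handle',wr(cv2.minAreaRect(g),c,152),cv2.minAreaRect(g))
b=blob((H>10)&(S<140)&(V>190),(270,160,360,245)); e=cv2.fitEllipse(b); print('bat',ray(c,e[0],20),e)
E
```

```text
prop px [ 12 195 243] wood [ 14 171 186] bat [ 24 100 252] red [  1 255 244] lid [ 28  12 251] handle [ 33  21 220]
lid (array([533.9, 192.3]), [275.7, 249.0], 99.2) ((198.44544982910156, 210.8406219482422), (81.08244323730469, 89.07833099365234), 82.40535736083984)
prop (array([566. , 226.6]), [110.9, 40.5], 106.3) ((184.81089782714844, 199.1813507080078), (13.589941024780273, 37.41051483154297), 75.25643920898438)
handle (array([449. , 144.2]), [50.5, 8.8], 91.6) ((211.5, 239.5), (3.0, 17.0), 90.0)
bat [ 571.79289069 -180.69877628   20.        ] ((315.3965759277344, 202.77447509765625), (64.05782318115234, 65.11934661865234), 107.41523742675781)
```

```bash
cat >> h.py <<'E'
from scipy.spatial.transform import Rotation as Ro
def go(p,yawdeg=None):
    s=r.sense(); R=Ro.from_euler('xyz',s['tcp_rot']).as_matrix(); y=np.degrees(s['tcp_rot'][2])
    d=R.T@(np.array(p)-s['eef_pos']); t=0 if yawdeg is None else -((yawdeg-y+180)%360-180)
    print('t',s['clock'],'pos',np.round(s['eef_pos'],1),'rpy',np.round(np.degrees(s['tcp_rot']),2),'dp',d.round(1),'turn',round(t,1),'F',np.round(s['contact_force'],1),'open',round(s['opening'],3))
E
python3 -c "
from h import *
go([566,226.6,270],106.3)"
```

```text
t 0.1 pos [178.5 598.5 238.6] rpy [-179.93   -0.    163.39] dp [-477.7 -245.7  -31.1] turn 57.1 F [-0.6 -0.6 -0.1] open 1.0
```

Request:
carry_out(
  targets=[
    {"dp":[-24,-12,-2],"yaw":3},
    {"dp":[-67,-34,-4],"yaw":8},
    {"dp":[-115,-59,-8],"yaw":14},
    {"dp":[-162,-84,-11],"yaw":20},
    {"dp":[-210,-108,-14],"yaw":26},
    {"dp":[-258,-133,-17],"yaw":32},
    {"dp":[-306,-157,-20],"yaw":38},
    {"dp":[-354,-182,-23],"yaw":44},
    {"dp":[-401,-206,-26],"yaw":49},
    {"dp":[-444,-229,-29],"yaw":53},
    {"dp":[-468,-241,-31],"yaw":56},
    {"dp":[-478,-246,-31],"yaw":57},
  ],
  fingers=1,
)

```text
clock: 1.6
eef_pos: [567.1, 225.5, 270.0]
tcp_rot: [-3.141, 0.0, 1.855]
contact_force: [-0.5, -0.3, -1.3]
opening: 1.0
grasp_force: 0.0
```

```bash
python3 - <<'E'
from h import *
c=r.get_calibration('wrist'); i=cv2.cvtColor(r.grab_frame('wrist'),cv2.COLOR_RGB2BGR); cv2.imwrite('pics/w1.png',i)
H,S,V=cv2.split(cv2.cvtColor(i,cv2.COLOR_BGR2HSV))
p=blob((S>120)&(V>60)&(H<18)); print(cv2.minAreaRect(p)); print('prop',wr(cv2.minAreaRect(p),c,160))
go([566,226.6,137],106.3)
E
```

```text
((255.49996948242188, 187.99996948242188), (510.99993896484375, 375.99993896484375), -0.0)
prop (array([570.9, 195.6]), [343.3, 343.3], 16.3)
t 1.65 pos [567.4 225.3 269.9] rpy [-1.7999e+02  2.0000e-02  1.0628e+02] dp [  1.7  -0.9 132.9] turn -0.0 F [ 0.8 -1.1  1.1] open 1.001
```

View pics/w1.png

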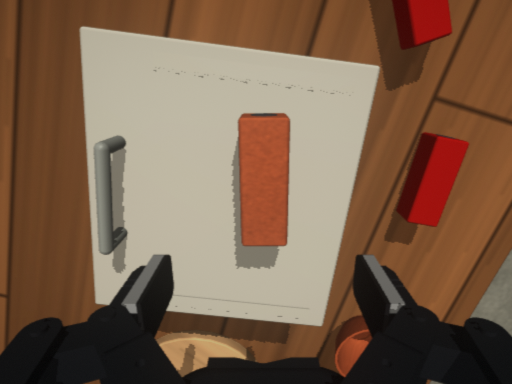

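The wrist view shows the prop at about (264,180), upright in the image between the jaws, and the handle bar at about (103,198).

```bash
python3 - <<'E'
from h import *
c=r.get_calibration('wrist'); i=cv2.imread('pics/w1.png')
H,S,V=cv2.split(cv2.cvtColor(i,cv2.COLOR_BGR2HSV))
p=blob((S>120)&(V>110),(220,95,310,262)); print(cv2.minAreaRect(p)); print('prop',wr(cv2.minAreaRect(p),c,160))
a,b=ray(c,(103,147),158),ray(c,(105,250),158); print('handle',a,b,(a+b)/2,np.hypot(*(a-b)[:2]),np.degrees(np.arctan2(*(a-b)[1::-1])))
L=[ray(c,q,120)[:2] for q in((82,28),(378,67),(323,325),(96,303))]; print('lid',np.round(L,1),np.mean(L,0))
E
```

```text
((264.0, 179.0), (132.0, 50.0), 90.0)
prop (array([567.4, 232.8]), [37.3, 110.4], 107.8)
handle [438.91990224 225.82985531 158.        ] [451.80147316 135.58413471 158.        ] [445.3606877  180.70699501 158.        ] 91.1604352504364 98.12346045374863
lid [[394.4 305.5]
 [633.6 344.9]
 [679.1  83. ]
 [436.2  42.6]] [535.81927565 193.98204044]
```

Request:
carry_out(
  targets=[
    {"dp":[2,0,10]},
    {"dp":[4,0,32]},
    {"dp":[4,0,58]},
    {"dp":[4,0,84]},
    {"dp":[4,0,106]},
    {"dp":[4,0,122]},
    {"dp":[4,0,130]},
    {"dp":[4,0,133]},
    {"dp":[4,0,133]},
  ],
)

```text
schema error: expected keys dp, yaw
```

Request:
carry_out(
  targets=[
    {"dp":[0,0,0]},
    {"dp":[0,0,0]},
    {"dp":[0,0,0]},
    {"dp":[0,0,0]},
    {"dp":[0,0,0]},
    {"dp":[0,0,0]},
    {"dp":[0,0,0]},
    {"dp":[0,0,0]},
  ],
  fingers=-1,
  grip_force=45,
)

```text
schema error: expected keys dp, yaw
```

Request:
carry_out(
  targets=[
    {"dp":[2,0,10],"yaw":0},
    {"dp":[4,0,32],"yaw":0},
    {"dp":[4,0,58],"yaw":0},
    {"dp":[4,0,84],"yaw":0},
    {"dp":[4,0,106],"yaw":0},
    {"dp":[4,0,122],"yaw":0},
    {"dp":[4,0,130],"yaw":0},
    {"dp":[4,0,133],"yaw":0},
    {"dp":[4,0,133],"yaw":0},
  ],
)

```text
clock: 2.78
eef_pos: [565.5, 230.6, 137.7]
tcp_rot: [3.141, -0.0, 1.857]
contact_force: [0.7, -0.8, 0.8]
opening: 1.0
grasp_force: 0.0
```

Request:
carry_out(
  targets=[
    {"dp":[0,0,0],"yaw":0},
    {"dp":[0,0,0],"yaw":0},
    {"dp":[0,0,0],"yaw":0},
    {"dp":[0,0,0],"yaw":0},
    {"dp":[0,0,0],"yaw":0},
    {"dp":[0,0,0],"yaw":0},
    {"dp":[0,0,0],"yaw":0},
    {"dp":[0,0,0],"yaw":0},
  ],
  fingers=-1,
  grip_force=45,
)

```text
clock: 3.78
eef_pos: [565.6, 230.5, 137.9]
tcp_rot: [3.141, -0.0, 1.857]
contact_force: [0.1, 0.3, 5.7]
opening: 0.458
grasp_force: 46.9
```

Request:
carry_out(
  targets=[
    {"dp":[0,0,-3],"yaw":0},
    {"dp":[0,0,-12],"yaw":0},
    {"dp":[0,0,-28],"yaw":0},
    {"dp":[0,0,-48],"yaw":0},
    {"dp":[0,0,-68],"yaw":0},
    {"dp":[0,0,-86],"yaw":0},
    {"dp":[0,0,-96],"yaw":0},
    {"dp":[0,0,-100],"yaw":0},
    {"dp":[0,0,-100],"yaw":0},
  ],
)

```text
clock: 4.9
eef_pos: [565.1, 230.4, 237.1]
tcp_rot: [-3.141, 0.0, 1.857]
contact_force: [0.3, 0.6, -3.4]
opening: 0.459
grasp_force: 46.2
```

```bash
python3 - <<'E'
from h import *
# yaw 65: keep the wrist about as it is relative to the arm
go([572,-181,200],66)
E
```

```text
t 4.9 pos [565.1 230.4 237.1] rpy [-179.98    0.    106.39] dp [-396.6 -109.5   37.1] turn 40.4 F [ 0.3  0.6 -3.4] open 0.459
```

Request:
carry_out(
  targets=[
    {"dp":[-12,-3,0],"yaw":1},
    {"dp":[-44,-12,0],"yaw":4},
    {"dp":[-85,-24,0],"yaw":9},
    {"dp":[-128,-36,0],"yaw":13},
    {"dp":[-171,-47,3],"yaw":17},
    {"dp":[-214,-59,8],"yaw":22},
    {"dp":[-257,-71,14],"yaw":26},
    {"dp":[-300,-83,20],"yaw":31},
    {"dp":[-340,-94,27],"yaw":35},
    {"dp":[-374,-103,32],"yaw":38},
    {"dp":[-392,-108,36],"yaw":40},
    {"dp":[-397,-110,37],"yaw":40},
  ],
)

```text
clock: 6.4
eef_pos: [571.2, -182.3, 199.6]
tcp_rot: [-3.14, 0.0, 1.157]
contact_force: [-0.6, 0.1, -2.4]
opening: 0.462
grasp_force: 46.2
```

```bash
python3 - <<'E'
from h import *
c=r.get_calibration('wrist'); cv2.imwrite('pics/w2.png',cv2.cvtColor(r.grab_frame('wrist'),cv2.COLOR_RGB2BGR))
go([572,-181,38],66)
E
```

```text
t 6.45 pos [ 571.3 -182.1  199.7] rpy [-1.7994e+02  1.0000e-02  6.6380e+01] dp [  1.3   0.4 161.7] turn 0.4 F [ 0.5  0.3 -3.5] open 0.461
```

View pics/w2.png

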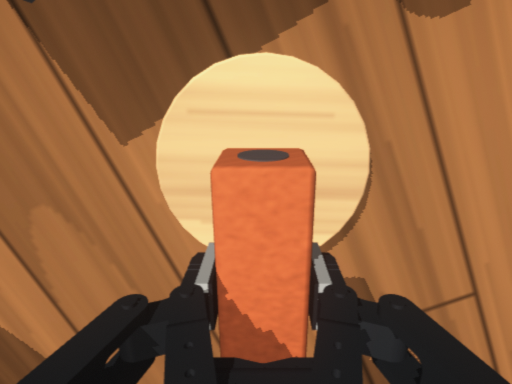

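The wrist view shows the prop held level, its far top edge at (263,172), above the bat disc around (263,155).

```bash
python3 - <<'E'
from h import *
c=r.get_calibration('wrist'); s=r.sense(); p=s['eef_pos']; y=s['tcp_rot'][2]; u=np.array([np.cos(y),np.sin(y)])
e=ray(c,(263,169),p[2]+22)[:2]; print('prop end along tool x',(e-p[:2])@u,'centre offset',abs((e-p[:2])@u)-55)
i=cv2.imread('pics/w2.png');H,S,V=cv2.split(cv2.cvtColor(i,cv2.COLOR_BGR2HSV))
b=blob((H>15)&(S<150)&(V>170)); h=cv2.convexHull(b)[:,0]; h=h[h[:,1]<200]
P=np.array([ray(c,q,20)[:2] for q in h]).astype(np.float32)
A=np.c_[2*P,np.ones(len(P))]; q=np.linalg.lstsq(A,(P**2).sum(1),rcond=None)[0]; print('bat',q[:2],'R',np.sqrt(q[2]+q[:2]@q[:2]))
E
```

```text
prop end along tool x 54.39165999445856 centre offset -0.608340005541443
bat [ 573.32541406 -178.93809769] R 107.8820095720553
```

Request:
carry_out(
  targets=[
    {"dp":[1,0,8],"yaw":0},
    {"dp":[2,0,28],"yaw":0},
    {"dp":[2,0,54],"yaw":0},
    {"dp":[2,0,82],"yaw":0},
    {"dp":[2,0,108],"yaw":0},
    {"dp":[2,0,130],"yaw":0},
    {"dp":[2,0,146],"yaw":0},
    {"dp":[2,0,154],"yaw":0},
    {"dp":[2,0,157],"yaw":0},
    {"dp":[2,0,158],"yaw":0},
    {"dp":[2,0,159],"yaw":0},
    {"dp":[2,0,159],"yaw":0},
  ],
)

```text
clock: 7.95
eef_pos: [572.8, -179.8, 41.7]
tcp_rot: [3.141, -0.0, 1.159]
contact_force: [0.4, -0.2, -2.1]
opening: 0.457
grasp_force: 46.2
```

Request:
carry_out(
  targets=[
    {"dp":[0,0,1],"yaw":0},
    {"dp":[0,0,1],"yaw":0},
    {"dp":[0,0,2],"yaw":0},
    {"dp":[0,0,2],"yaw":0},
  ],
)

```text
clock: 8.45
eef_pos: [572.5, -179.6, 39.2]
tcp_rot: [-3.141, 0.0, 1.159]
contact_force: [0.1, -0.7, -2.3]
opening: 0.463
grasp_force: 46.2
```

Request:
carry_out(
  targets=[
    {"dp":[0,0,0.7],"yaw":0},
    {"dp":[0,0,1.3],"yaw":0},
    {"dp":[0,0,2],"yaw":0},
    {"dp":[0,0,2],"yaw":0},
  ],
)

```text
clock: 8.95
eef_pos: [572.6, -179.6, 37.9]
tcp_rot: [3.142, 0.0, 1.159]
contact_force: [-1.8, 0.7, 5.5]
opening: 0.458
grasp_force: 47.1
```

Request:
carry_out(
  targets=[
    {"dp":[0,0,0],"yaw":0},
    {"dp":[0,0,0],"yaw":0},
    {"dp":[0,0,0],"yaw":0},
    {"dp":[0,0,0],"yaw":0},
    {"dp":[0,0,0],"yaw":0},
    {"dp":[0,0,0],"yaw":0},
  ],
  fingers=1,
)

```text
clock: 9.7
eef_pos: [572.6, -179.6, 37.3]
tcp_rot: [-3.142, -0.0, 1.159]
contact_force: [0.4, -0.9, 0.1]
opening: 0.999
grasp_force: 0.0
```

Request:
carry_out(
  targets=[
    {"dp":[0,0,-5],"yaw":0},
    {"dp":[0,0,-20],"yaw":0},
    {"dp":[0,0,-45],"yaw":0},
    {"dp":[0,0,-80],"yaw":0},
    {"dp":[0,0,-120],"yaw":0},
    {"dp":[0,0,-160],"yaw":0},
    {"dp":[0,0,-195],"yaw":0},
    {"dp":[0,0,-220],"yaw":0},
    {"dp":[0,0,-230],"yaw":0},
  ],
)

```text
clock: 10.82
eef_pos: [573.2, -179.8, 270.0]
tcp_rot: [3.138, -0.0, 1.159]
contact_force: [-0.2, 1.0, -0.7]
opening: 0.997
grasp_force: 0.0
```

```bash
python3 - <<'E'
from h import *
c=r.get_calibration('top'); i=cv2.cvtColor(r.grab_frame('top'),cv2.COLOR_RGB2BGR); cv2.imwrite('pics/top2.png',i)
c=r.get_calibration('wrist'); i=cv2.cvtColor(r.grab_frame('wrist'),cv2.COLOR_RGB2BGR); cv2.imwrite('pics/w3.png',i)
go([443,178,260],99-90)
go([443,178,260],99+90)
print(r.sense()['qpos'])
E
```

```text
t 10.925 pos [ 572.9 -179.7  268.6] rpy [ 1.7988e+02 -1.0000e-02  6.6390e+01] dp [ 275.8 -262.3    8.1] turn 57.4 F [-0.5  0.6 -0.5] open 1.002
t 10.925 pos [ 572.9 -179.7  268.6] rpy [ 1.7988e+02 -1.0000e-02  6.6390e+01] dp [ 275.8 -262.3    8.1] turn -122.6 F [-0.5  0.6 -0.5] open 1.002
[-3.06509347e-01  2.87695308e-01  1.65797239e+00 -4.25489873e-06
  1.19381649e+00  1.05480051e-01]
```

View pics/w3.png

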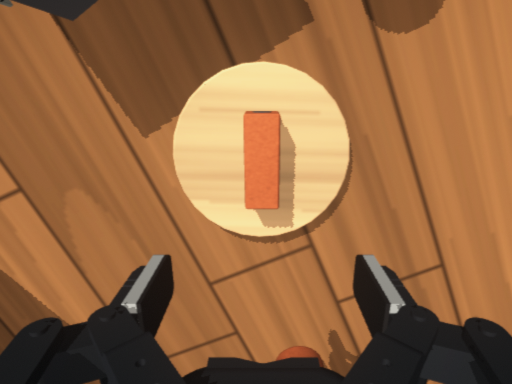

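The wrist view shows the prop lying on its side at (262,160), well inside the bat disc centred near (262,150). Next is the handle.

Request:
carry_out(
  targets=[
    {"dp":[10,-9,1],"yaw":-1},
    {"dp":[32,-31,2],"yaw":-4},
    {"dp":[61,-58,3],"yaw":-7},
    {"dp":[91,-87,4],"yaw":-11},
    {"dp":[121,-116,5],"yaw":-14},
    {"dp":[151,-144,6],"yaw":-18},
    {"dp":[181,-173,7],"yaw":-21},
    {"dp":[212,-202,8],"yaw":-25},
    {"dp":[240,-228,8],"yaw":-28},
    {"dp":[262,-249,8],"yaw":-31},
    {"dp":[273,-260,8],"yaw":-32},
    {"dp":[277,-262,8],"yaw":-32},
  ],
  fingers=0.2,
)

```text
clock: 12.42
eef_pos: [442.7, 179.5, 258.7]
tcp_rot: [-3.14, 0.0, 1.718]
contact_force: [0.1, -0.5, -0.1]
opening: 0.595
grasp_force: 0.0
```

```bash
python3 - <<'E'
from h import *
c=r.get_calibration('wrist'); i=cv2.cvtColor(r.grab_frame('wrist'),cv2.COLOR_RGB2BGR); cv2.imwrite('pics/w4.png',i)
go([443,179,141],98.6)
E
```

```text
t 12.475 pos [443.1 179.5 258.8] rpy [-1.7996e+02  1.0000e-02  9.8400e+01] dp [-4.000e-01 -1.000e-01  1.178e+02] turn -0.2 F [ 0.1 -0.3 -0.6] open 0.603
```

View pics/w4.png

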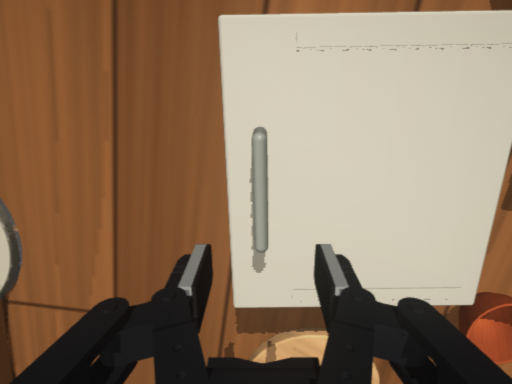

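The bar runs from about (260,128) to (261,251), roughly centred between the jaws.

```bash
python3 - <<'E'
from h import *
c=r.get_calibration('wrist'); a,b=ray(c,(260,128),156),ray(c,(261,251),156); m=(a+b)/2; print(a,b,m,np.degrees(np.arctan2(*(a-b)[1::-1])))
go([m[0],m[1],141])
E
```

```text
[434.62582839 231.22852223 156.        ] [450.03252089 130.40497742 156.        ] [442.32917464 180.81674982 156.        ] 98.68807348988756
t 12.475 pos [443.1 179.5 258.8] rpy [-1.7996e+02  1.0000e-02  9.8400e+01] dp [  1.5  -0.5 117.8] turn 0 F [ 0.1 -0.3 -0.6] open 0.603
```

Request:
carry_out(
  targets=[
    {"dp":[1,-0.5,10],"yaw":0},
    {"dp":[1,-0.5,30],"yaw":0},
    {"dp":[1,-0.5,54],"yaw":0},
    {"dp":[1,-0.5,78],"yaw":0},
    {"dp":[1,-0.5,98],"yaw":0},
    {"dp":[1,-0.5,111],"yaw":0},
    {"dp":[1,-0.5,116],"yaw":0},
    {"dp":[1,-0.5,118],"yaw":0},
    {"dp":[1,-0.5,118],"yaw":0},
  ],
)

```text
clock: 13.6
eef_pos: [443.1, 180.1, 141.7]
tcp_rot: [3.141, -0.0, 1.717]
contact_force: [-0.3, 0.8, 0.4]
opening: 0.602
grasp_force: 0.0
```

Request:
carry_out(
  targets=[
    {"dp":[0,0,0],"yaw":0},
    {"dp":[0,0,0],"yaw":0},
    {"dp":[0,0,0],"yaw":0},
    {"dp":[0,0,0],"yaw":0},
    {"dp":[0,0,0],"yaw":0},
    {"dp":[0,0,0],"yaw":0},
    {"dp":[0,0,0],"yaw":0},
    {"dp":[0,0,0],"yaw":0},
  ],
  fingers=-1,
  grip_force=70,
)

```text
clock: 14.6
eef_pos: [440.2, 179.6, 141.4]
tcp_rot: [-3.137, 0.0, 1.717]
contact_force: [-11.2, -0.8, 11.9]
opening: 0.116
grasp_force: 68.3
```

Request:
carry_out(
  targets=[
    {"dp":[0,-1.5,0],"yaw":0},
    {"dp":[0,-3,-0.5],"yaw":0},
    {"dp":[0,-3,-1],"yaw":0},
    {"dp":[0,-3,-1.5],"yaw":0},
    {"dp":[0,-3,-2],"yaw":0},
    {"dp":[0,-3,-2.5],"yaw":0},
    {"dp":[0,-3,-3],"yaw":0},
    {"dp":[0,-3,-3],"yaw":0},
  ],
)

```text
clock: 15.6
eef_pos: [440.4, 179.7, 143.6]
tcp_rot: [3.141, 0.0, 1.717]
contact_force: [7.8, 1.0, -15.8]
opening: 0.114
grasp_force: 68.0
```

Request:
carry_out(
  targets=[
    {"dp":[0,0.7,-0.3],"yaw":0},
    {"dp":[0,1,-0.6],"yaw":0},
    {"dp":[0,1,-1],"yaw":0},
    {"dp":[0,1,-1.4],"yaw":0},
    {"dp":[0,1,-1.4],"yaw":0},
  ],
)

```text
clock: 16.23
eef_pos: [440.8, 179.7, 145.3]
tcp_rot: [-3.141, 0.0, 1.717]
contact_force: [5.1, 0.7, -7.9]
opening: 0.111
grasp_force: 69.2
```

Request:
carry_out(
  targets=[
    {"dp":[0,0.5,-0.7],"yaw":0},
    {"dp":[0,1,-1.6],"yaw":0},
    {"dp":[0,1.4,-2.8],"yaw":0},
    {"dp":[0,1.8,-4.2],"yaw":0},
    {"dp":[0,2.3,-5.8],"yaw":0},
    {"dp":[0,2.8,-7.4],"yaw":0},
    {"dp":[0,3.3,-9],"yaw":0},
    {"dp":[0,3.7,-10.4],"yaw":0},
    {"dp":[0,4,-11.5],"yaw":0},
    {"dp":[0,4.1,-12],"yaw":0},
    {"dp":[0,4.1,-12],"yaw":0},
  ],
)

```text
clock: 17.6
eef_pos: [443.7, 180.1, 157.4]
tcp_rot: [-3.139, 0.0, 1.717]
contact_force: [-5.8, 2.4, -2.4]
opening: 0.117
grasp_force: 69.7
```

```bash
python3 - <<'E'
from h import *
cv2.imwrite('pics/s5.png',cv2.resize(cv2.cvtColor(r.grab_frame('scene'),cv2.COLOR_RGB2BGR)[90:240,200:400],None,fx=4,fy=4,interpolation=cv2.INTER_CUBIC))
go([447,180.6,167.5])
E
```

```text
t 17.65 pos [443.7 180.2 157.4] rpy [-179.86    0.     98.39] dp [ -0.    3.3 -10.1] turn 0 F [-5.4  1.3 -1.7] open 0.116
```

View pics/s5.png

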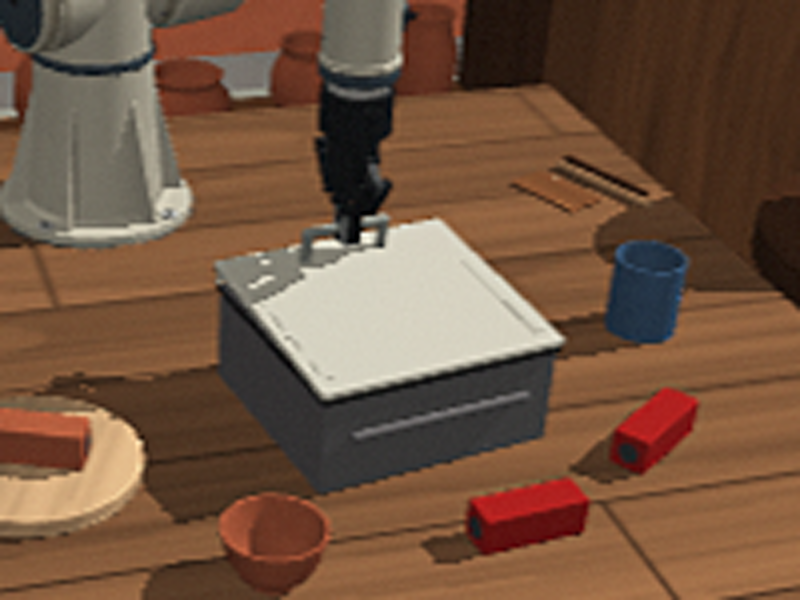

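The lid is lifting with the gripper, holding the handle at (345,235), and the prop is on the bat. I'll raise it the remaining 10 mm.

Request:
carry_out(
  targets=[
    {"dp":[0,0.1,-0.8],"yaw":0},
    {"dp":[0,0.3,-2],"yaw":0},
    {"dp":[0,0.6,-3.5],"yaw":0},
    {"dp":[0,0.9,-5.2],"yaw":0},
    {"dp":[0,1.2,-6.9],"yaw":0},
    {"dp":[0,1.5,-8.4],"yaw":0},
    {"dp":[0,1.8,-9.4],"yaw":0},
    {"dp":[0,2,-10],"yaw":0},
    {"dp":[0,2,-10],"yaw":0},
    {"dp":[0,2,-10],"yaw":0},
    {"dp":[0,2,-10],"yaw":0},
  ],
)

```text
clock: 19.02
eef_pos: [446.8, 180.7, 168.0]
tcp_rot: [3.141, -0.0, 1.717]
contact_force: [-6.3, 0.7, -1.0]
opening: 0.115
grasp_force: 69.0
```

```bash
python3 - <<'E'
from h import *
i=cv2.cvtColor(r.grab_frame('scene'),cv2.COLOR_RGB2BGR); cv2.imwrite('pics/s6raw.png',i)
cv2.imwrite('pics/s6.png',cv2.resize(i[130:215,245:345],None,fx=7,fy=7,interpolation=cv2.INTER_CUBIC))
go([447,180.6,167.5])
# expected pixel of lid front-left corner (box y=+136) closed and at 0.123 rad
c=r.get_calibration('scene');K=np.array([[c['fx'],0,c['cx']],[0,c['fy'],c['cy']],[0,0,1]])
ya=np.radians(8.8);bx=np.array([np.cos(ya),np.sin(ya),0]);by=np.array([-np.sin(ya),np.cos(ya),0]);o=np.array([536,193.5,0])
for t in(0,.05,.1,.123,.15):
  for lab,f,y,u in(('cornerL',245,136,10),('cornerR',245,-136,10),('barL',215,45,42),('barR',215,-45,42)):
    q=o+bx*(120-(f*np.cos(t)-u*np.sin(t)))+by*y+[0,0,110+f*np.sin(t)+u*np.cos(t)]
    px=cv2.projectPoints(q,c['rvec'],c['tvec'],K,None)[0].ravel(); print(t,lab,px.round(1),((px-[245,130])*7).round())
E
```

```text
t 19.075 pos [446.8 180.7 168. ] rpy [ 1.7999e+02 -1.0000e-02  9.8400e+01] dp [-0.1  0.2  0.5] turn 0 F [-5.   1.2 -0.8] open 0.116
0 cornerL [309.7 147.3] [453. 121.]
0 cornerR [253.4 158.1] [ 59. 197.]
0 barL [295.4 147.1] [353. 120.]
0 barR [276.4 150.7] [220. 145.]
0.05 cornerL [310.1 144.9] [455. 104.]
0.05 cornerR [253.5 155.6] [ 60. 179.]
0.05 barL [295.9 145.1] [356. 106.]
0.05 barR [276.8 148.7] [223. 131.]
0.1 cornerL [310.5 142.5] [458.  88.]
0.1 cornerR [253.7 153.2] [ 61. 162.]
0.1 barL [296.4 143.2] [360.  92.]
0.1 barR [277.3 146.7] [226. 117.]
0.123 cornerL [310.7 141.4] [460.  80.]
0.123 cornerR [253.9 152.1] [ 62. 155.]
0.123 barL [296.6 142.3] [362.  86.]
0.123 barR [277.5 145.9] [227. 111.]
0.15 cornerL [311.  140.2] [462.  72.]
0.15 cornerR [254.  150.8] [ 63. 146.]
0.15 barL [297.  141.3] [364.  79.]
0.15 barR [277.8 144.8] [229. 104.]
```

View pics/s6.png

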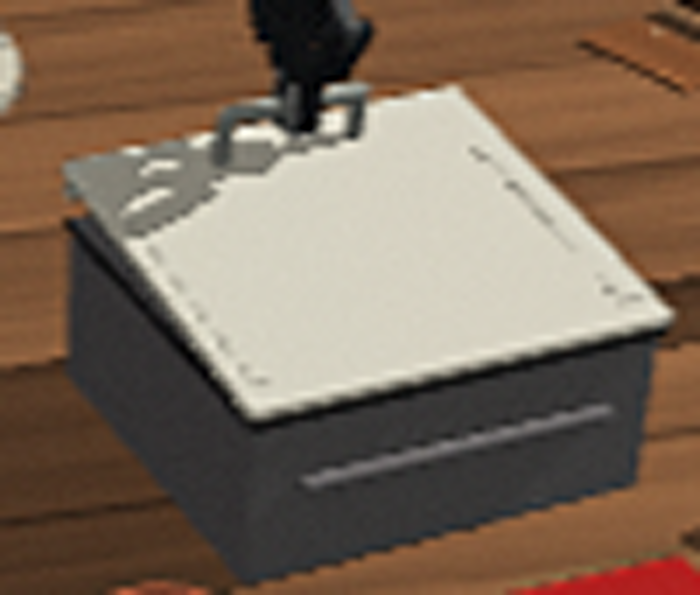

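The zoom shows the lid open, front corners near (458,86) and (62,163). That puts it slightly under the 0.123 rad prediction, so I'll make one relative check against the first picture.

```bash
python3 - <<'E'
from h import *
# row of lid front top edge (wood-> lid: saturation drop) at columns, closed vs now; expected from corner projections
def edge(f,cols):
    S=cv2.cvtColor(cv2.imread(f),cv2.COLOR_BGR2HSV)[...,1].astype(float); out=[]
    for c in cols:
        s=S[125:175,c]; k=np.where((s[:-1]>=90)&(s[1:]<90))[0]; k=k[0]
        out.append(round(125+k+(s[k]-90)/(s[k]-s[k+1]),2))
    return np.array(out)
cols=[259,262,265,268,302,304,306,308]
a,b=edge('pics/scene0.png',cols),edge('pics/s6raw.png',cols); print(a,b,(a-b).round(2))
E
```

```text
[157.46 156.59 155.92 155.65 148.7  148.54 147.88 147.53] [151.53 150.72 150.49 149.61 143.2  142.68 142.53 141.91] [5.93 5.87 5.43 6.04 5.5  5.86 5.35 5.62]
```

```bash
python3 -c "
from rig import r
s=r.sense(); print(s['eef_pos'],abs(s['qvel']).max(),s['grasp_force']); print(r.sign_off())"
```

```text
[446.76601732 180.67881213 167.99015513] 0.002188036071206879 68.98086547851562
the job is handed in; nothing more can be done
None
```

The job is handed in: the kiln prop lies on its side in the middle of the bat, and the arm is holding the lid still by its handle with the front edge about 29–30 mm above the rim (measured from the pictures); the verdict was not shown.

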